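# Flip the grain cell plate onto the light table

## Robot

A 6-joint arm with a two-finger parallel gripper is mounted at the origin on the work surface. World frame = base frame: x ahead of the robot, y to its left, z up, the work surface at z = 0. Lengths are in m, angles in degrees, forces in N, time in s.
With the tool pointing down it reaches from about 0.25 to 0.725 m from the base axis. Payload 9.7 kg.
Tool frame: the origin (TCP) lies at the very end of the fingers, on their centre line; the grasp point (between the pads) lies 19 mm behind it (bot.grip_point_offset is the distance from the TCP to the grasp point, in m); y points along the fingers, x is the direction in which the jaws open and shut, and the axes are right-handed (so a half turn about y gives the same grasp; the last joint's range is limited). The gripper opens to 85 mm and grips with 20 to 120 N. Pads are 22 mm wide; open, the fingers measure 114 mm over their backs; the gripper's body (76 mm by 85 mm) begins 54 mm behind the grasp point. The pads swing forward as they close: fully open they stand 13 mm farther back than shut.
Start: joints at [68.812, 4.979, 10.078, 95.1, 0, 90], TCP at [0.199, 0.513, 0.231] pointing down, gripper open.
Joint ranges: [-179.16, 179.16], [-48.56, 103.87], [-65.8, 70.77], [-126.05, 130.52], [-82.76, 87.17], [-180, 180]. Speed limits (degrees/s): [127.2, 127.2, 147.25, 180, 180, 180].

## Interface

Orientations are given as [roll, pitch, yaw] about the fixed x, y, z axes, in that order (R = Rz(yaw) Ry(pitch) Rx(roll)).
In Python, from workcell import bot gives the robot as it stands.
- The arm moves only by the shell command python3 -m inch 'ROWS' [FORCE]. ROWS is JSON, a list of rows, each a list of 3 entries, a list of its own where there are three numbers: the shift along the tool's x, y, z in mm, then the turn, a rotation vector about the tool's x, y, z in rad, then the finger opening in mm, from 0 to 85.4. In form: [[[x, y, z], [ax, ay, az], grip], ...]. A call has 1 to 20 rows; each row is the pose to reach, as a shift and turn from the pose measured when the call began, along the tool's axes at that moment; what a row does not reach only later rows make up. A row lasts 1/10 s, in which the tool goes at most 50 mm and 8.59 degrees, less where a joint would pass 70% of its speed; a pose out of reach is approached as far as the arm can. A call with a gripper value outside its range is refused whole. The fingers move at their own pace and stop on an object; FORCE is the grip in N (left out, the last holds). Time passes only in rows, so rows that repeat a pose let the fingers close. It gives the time, the measured TCP pose, the force and the opening at its end, in the units of the state.
- bot.get_obs(): the state, without advancing time (a new reading comes with each control period).
- bot.camera(name): name is "scene" or "top" or "wrist"; returns a dict with "frame" (480x640x3 uint8, red, green, blue), "mtx" (3x3 intrinsics, pixels), "origin" and "orientation" of the camera in the world. Camera axes: x right, y down, z forward; pixel columns grow to the right and rows downward; lengths in m; the calibration is good to about 2 mm. The wrist camera is an equidistant fisheye: a pixel r from the principal point sees the ray r / f radians off the axis. A picture is of the moment at which its call begins. There is no depth.
- bot.job_done(): hands the job in, once; it reports no verdict.
Trained networks look in a picture, given as the dict that the camera call returned (one of the last four; its "shot" number tells which), for a name from the list of things; names that differ only in an ending like _2 or _b are one class to them, and where a whole thing is asked for, a point or a joint stands for the part that bears it (a point fixed in the world has none). Each returns a list of dicts, best first, with "confidence" (0 to 1); they miss things now and then, are a little off and sometimes report something else, mostly with a low value. They report only what shows in the picture. A call takes as long as a camera call.
- bot.search_frame(picture, name): "box" ([left, top, right, bottom] in pixels, round what is visible of it).
- bot.cut_out(picture, name): "region" (480x640 bool, what is visible of it) and "box" ([left, top, right, bottom] in pixels, round what is visible of it).
The state is a dict: "time": time; "q": joint angles; "qd": joint speeds; "joint_efforts": joint torques, N m; "ee_pos": TCP position; "tcp_rot": TCP orientation; "wrist_force": force on the tool from outside, world axes, zero at the start; "torque": the same for the moment, N m; "opening": finger opening in m.
Only numpy, scipy, OpenCV 4.12 (cv2) and the standard library are available. Lean on these libraries where they do the work, as an engineer would, in place of code of your own. Each camera call takes 0.05 s, during which the arm holds its last target. There are 200 camera calls.

## Task

The square grain cell plate has been left face down on the bench in front of the low light table. Push it with the fingertips against the light table's front edge until it tips up on edge and turns over onto the lit screen, cells up, then push it along the screen until its leading edge sits flush against the stop strip. Do not pick the plate up or lift it clear at any time, and leave everything else where it is.

Things in the scene. Friction and masses are not known exactly. Their poses are not given: they have to be found in the camera images.
- cell_plate: Grey plastic plate, 70 to 130 g: a floor plate 100 x 100 x 5 mm with a block of open cells 80 x 80 x 9 mm centred on one face; the other face is plain. Lies face down at first: block on the bench, the floor plate's 10 mm rim overhanging at z = 9 to 14 mm. Origin: centre of the block's open face; x, y along the sides, z from cells to back (up at first; down when cells up, origin then 14 mm above the screen).
- corner_a (a point): Corner of the cell plate at (+50, +50, 11.5) mm in its frame, half way through the rim. The plate is loose and friction with bench, table and fingers is about 0.5 to 0.7: a finger pressing the near rim towards the light table with a few newtons carries that rim up as it rises.
- corner_b (a point): Corner of the cell plate at (-50, +50, 11.5) mm in its frame.
- corner_c (a point): Corner of the cell plate at (-50, -50, 11.5) mm in its frame.
- corner_d (a point): Corner of the cell plate at (+50, -50, 11.5) mm in its frame.
- light_table: Fixed aluminium LED light table, 150 mm deep (its x), 320 mm wide (its y), its lit white screen 20 mm above the bench. Origin: centre of the underside, on the bench; x from the front edge to the stop, z up. The cell plate lies before the front edge, its centre at x = -190 to -155, y = -20 to 20 mm, turned up to 0.4 rad either way.
- front_edge (a point): Middle of the light table's front top edge, at (-75, 0, 20) mm in its frame: the upright front face is 20 mm high and runs 160 mm to either side. A plate tipped over it falls onto the screen and is left overhanging this edge by about 20 mm.
- stop_face (a point): Middle of the stop strip's face at screen level, at (65, 0, 20) mm in the light table's frame. The strip runs along the whole far side, 10 mm thick, its top 12 mm above the screen. A plate flush against it has its centre at x = 15 mm in the light table's frame.
- loupe: Small folding magnifier, dark steel, 30 x 30 x 36 mm, standing on the light table at about x = 0, y = -130 mm of the light table. Stays there. Origin: centre of its foot.
- tweezers: Steel tweezers, 124 mm long, 15 mm wide, 7 mm high, lying on the bench beside the plate (light table's -y side). Stay there. Origin: middle of the underside.
- weight: 100 g brass knob weight, 24 mm across, 36 mm high, standing on the bench beside the plate (light table's +y side). Stays there. Origin: centre of its foot.
- petri_dish: Closed pale Petri dish, 95 mm across, 17 mm high, on the bench beyond the stop strip. Stays there. Origin: centre of its underside.
- moisture_dish: Aluminium moisture dish with knobbed lid, 64 mm across, 33 mm high, on the bench beyond the stop strip. Stays there. Origin: centre of its underside.
- scoop: Aluminium sample scoop with wooden handle, 186 mm long, 58 mm wide, 30 mm high, on the bench at the robot's left. Stays there. Origin: on the underside, near the middle.

How it is judged (in metres and radians):
On the way, in this order (a step that is already met when the one before it is completed fails the run):
1. the plate stands tipped up on edge (within about 35 degrees of upright) at the light table's front edge (angle between cell_plate's own z axis and vertical between 0.95 and 2.19 rad and x of cell_plate in the frame of light_table between -0.125 and -0.035 m and z of cell_plate in the frame of light_table below 0.085 m), for 0.04 s.
2. the plate lies cells up on the light table (angle between cell_plate's own z axis and vertical above 2.95 rad and z of cell_plate in the frame of light_table between 0.028 and 0.042 m and x of cell_plate in the frame of light_table above -0.075 m), for 0.1 s.
At the end, for the whole second after the job is handed in: The plate lies flat on the light table, cells up (within 5 degrees), wholly on it, its edge flush against the stop strip (its centre within 5 mm of where it lies when square against the stop), at rest and let go (angle between cell_plate's own z axis and vertical above 3.05 rad and x of cell_plate in the frame of light_table between 0.01 and 0.019 m and y of cell_plate in the frame of light_table between -0.105 and 0.105 m and z of cell_plate in the frame of light_table between 0.031 and 0.037 m and linear speed of cell_plate below 0.01 m/s); the robot touches nothing.
It fails at once if the plate is lifted clear (all four corners more than 35 mm above the bench, 15 mm above the screen) (height (world z) of each of corner_a, corner_b, corner_c, corner_d above 0.035 m).
It fails at once if one of the other things on the bench or the light table is moved by more than 20 mm (distance of any of loupe, tweezers, weight, petri_dish, moisture_dish, scoop from where it was at the start of the episode above 0.02 m).
It also fails if it takes over 61 s, if anything falls off the work surface, if the arm or the gripper's body presses on something with over 40 N, if the wrist force passes 120 N, or if a joint passes its speed limit or range.

## Working session

There is one attempt and no reset: what is moved stays moved. The work goes in short steps, Python scripts to look and compute and a shell command to move; the robot and the scene stay as the last step left them, time stands still between calls to the robot, and variables do not carry over. Pictures are saved under pics/ and viewed, about 8 in all and at most 12, crops included, and the job is handed in when it is done.

```bash
mkdir -p pics; ls
cat > h.py <<'E'
import numpy as np, cv2
from workcell import bot
from scipy.spatial.transform import Rotation as R
def Rm(o):
    o=np.array(o,float)
    return o if o.shape==(3,3) else (R.from_quat(o).as_matrix() if o.size==4 else R.from_euler('xyz',o,degrees=True).as_matrix())
def ray(c,u,v):
    K=np.array(c["mtx"]);d=np.array([(u-K[0,2])/K[0,0],(v-K[1,2])/K[1,1],1.]);return np.array(c["origin"]),Rm(c["orientation"])@d
def onz(c,u,v,z):
    o,d=ray(c,u,v);return o+d*(z-o[2])/d[2]
def proj(c,p):
    q=Rm(c["orientation"]).T@(np.array(p)-np.array(c["origin"]));K=np.array(c["mtx"]);return (K@(q/q[2]))[:2]
def save(c,n): cv2.imwrite(f"pics/{n}.png",cv2.cvtColor(c["frame"],cv2.COLOR_RGB2BGR))
E
python3 - <<'E'
from h import *
for n in("top","scene"):
    c=bot.camera(n);save(c,n+"0");print(n,c["origin"],c["orientation"],np.array(c["mtx"]).tolist())
    for k in("cell_plate","light_table","loupe","tweezers","weight","petri_dish","moisture_dish","scoop"):
        r=bot.cut_out(c,k)
        if r:
            m=r[0]["region"];ys,xs=np.nonzero(m)
            rect=cv2.minAreaRect(np.stack([xs,ys],1).astype(np.float32))
            print(k,round(r[0]["confidence"],2),r[0]["box"],rect)
            if n=="top" : print("   ",[onz(c,*p,{"cell_plate":.014,"light_table":.02}.get(k,0.01))[:2].round(4).tolist() for p in cv2.boxPoints(rect)])
print(bot.get_obs())
E
```

```text
pics
top [0.4283077  0.14382748 0.90861464] [-170.31883384   -1.13413661  -88.27517725] [[526.7555133000258, 0.0, 321.58926186658874], [0.0, 526.7555133000258, 239.11016783089718], [0.0, 0.0, 1.0]]
cell_plate 0.88 [408.5, 197.3, 464.7, 257.4] ((437.0, 227.0), (58.0, 58.0), 90.0)
    [[0.6595, -0.0184], [0.6631, -0.1206], [0.5602, -0.1189], [0.5569, -0.0187]]
light_table 0.61 [280.2, 143.1, 413.1, 344.9] ((347.4653625488281, 244.87306213378906), (189.44451904296875, 90.07384490966797), 74.74488067626953)
    [[0.7089, 0.2091], [0.758, 0.0575], [0.4411, -0.031], [0.398, 0.1132]]
loupe 0.87 [300.2, 160.1, 322.5, 187.2] ((311.3000183105469, 172.60000610351562), (21.913463592529297, 19.677398681640625), 63.43495178222656)
    [[0.7098, 0.177], [0.7271, 0.1464], [0.6917, 0.1279], [0.6746, 0.1584]]
tweezers 0.5 [383.2, 148.6, 444.1, 171.9] ((413.3235778808594, 158.79412841796875), (8.48874568939209, 65.24208068847656), 75.96376037597656)
    [[0.7237, 0.0298], [0.7573, -0.0836], [0.7421, -0.0871], [0.7086, 0.026]]
weight 0.47 [444.9, 275.1, 462.8, 289.9] ((450.5, 284.0), (12.0, 15.0), 90.0)
[... 1857 characters left out ...]
281, 23.08527183532715), 10.43747615814209)
{'time': 0.9, 'q': array([6.88117175e+01, 4.97843932e+00, 1.00773860e+01, 9.50994962e+01,
       6.71946489e-04, 8.99992328e+01]), 'qd': array([ 0.0054649 ,  0.07763719,  0.03895105, -0.01837604, -0.11890778,
        0.049633  ]), 'joint_efforts': array([ 2.20565373e-03, -5.20089662e+01,  4.64864266e+01,  1.23277201e-03,
        5.30696707e-05, -2.11478425e-05]), 'ee_pos': array([0.19878229, 0.51281162, 0.23128114]), 'tcp_rot': array([-8.99993280e+01,  5.49583147e-04,  6.88124847e+01]), 'wrist_force': array([ 0.65619633,  0.06189853, -0.25897946]), 'torque': array([-1.09882219e-02,  3.57837024e-02,  8.17795894e-05]), 'opening': 0.08519507595953149}
```

Run:
```python
import cv2
i=cv2.imread("pics/top0.png")[120:360,230:500]
cv2.imwrite("pics/top0c.png",cv2.resize(i,(675,600),interpolation=cv2.INTER_CUBIC))
```

```text
(no output)
```

View pics/top0c.png

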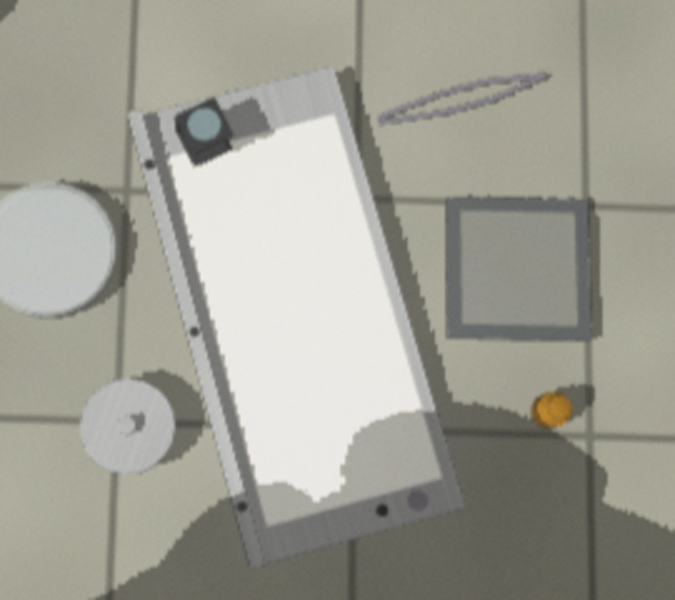

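```bash
cat >> h.py <<'E'
def crop2(p): return (p[0]/2.5+230-.3,p[1]/2.5+120-.3)
E
python3 - <<'E'
from h import *
# geometry from the top0 picture
import json
class C(dict):pass
c=dict(origin=[0.4283077,0.14382748,0.90861464],orientation=[-170.31883384,-1.13413661,-88.27517725],mtx=[[526.7555133,0,321.58926],[0,526.7555133,239.110168],[0,0,1]])
P=lambda p,z:onz(c,*crop2(p),z)[:2]
f1,f2=P((333,69),.02),P((463,506),.02); s1,s2=P((130,113),.032),P((251,567),.032)
print(f1,f2,s1,s2,np.linalg.norm(f2-f1),np.linalg.norm(s2-s1))
ty=(f2-f1)/np.linalg.norm(f2-f1); ty2=(s2-s1)/np.linalg.norm(s2-s1);print(ty,ty2,np.degrees(np.arctan2(ty[1],ty[0])),np.degrees(np.arctan2(ty2[1],ty2[0])))
y=ty+ty2;y/=np.linalg.norm(y);x=np.array([y[1],-y[0]])
fm=(f1+f2)/2;sm=(s1+s2)/2;print("depth",(sm-fm)@x,(sm-fm)@y)
O=((fm+x*.075)+(sm-x*.075))/2
print("O",O,"x",x,"yaw x",np.degrees(np.arctan2(x[1],x[0])))
q=[P(p,.014) for p in((446,198),(590,200),(592,340),(446,338))]
print("plate",q,[np.linalg.norm(q[i]-q[i-1]) for i in range(4)])
pc=np.mean(q,0);T=lambda p:np.array([(p-O)@x,(p-O)@y]);print("plate in table",T(pc),[T(p).round(4) for p in q])
for n,p,z in(("weight",(552,408),.03),("tw",(380,122),.005),("tw",(548,75),.005),("loupe",(204,130),.03)):print(n,T(P(p,z)))
yaw=np.degrees(np.arctan2(-y[1],-y[0]));print("tool yaw",yaw)
np.save("tab.npy",np.array([O,x,y]))
# go: target TCP at table (tx), above
o=bot.get_obs();M=R.from_euler('xyz',o['tcp_rot'],degrees=True)
for tx,z in((T(pc)[0]-.085,.10),):
    t=O+x*tx+y*T(pc)[1];t=np.append(t,z);print("target",t,"shift mm",M.inv().apply(t-o['ee_pos'])*1e3,"ay",np.radians(o['tcp_rot'][2]-yaw))
E
```

```text
[0.74733173 0.06279141] [ 0.44486152 -0.02945236] [0.70601717 0.20377897] [0.40105729 0.1117435 ] 0.3162232516546556 0.3185452215391729
[-0.95650846 -0.29170457] [-0.95735193 -0.28892435] -163.039966062253 -163.20643062068865
depth 0.14737067904142578 -0.00023459382699177623
O [0.57481693 0.08721538] x [-0.29031477  0.95693121] yaw x 106.87680165852917
plate [array([ 0.6579182 , -0.01862606]), array([ 0.66003031, -0.12003084]), array([ 0.56078782, -0.11981546]), array([ 0.55886037, -0.01886364])] [np.float64(0.09905810858859612), np.float64(0.1014267718354032), np.float64(0.09924272992519176), np.float64(0.10097021517059898)]
plate in table [-0.15984672  0.01235577] [array([-0.1254, -0.0488]), array([-0.2231, -0.0214]), array([-0.194 ,  0.0735]), array([-0.0969,  0.0461])]
weight [-0.14867908  0.11131425]
tw [-0.09799903 -0.1161221 ]
tw [-0.22518689 -0.11888787]
loupe [ 0.02701558 -0.13514603]
tool yaw 16.876801658529185
target [ 0.63407593 -0.15067315  0.1       ] shift mm [-461.30921451  131.27799638 -645.66805084] ay 0.9064486691388335
```

```bash
T='[-460,130,-646],[0,0.906,0],40'; python3 -m inch '[[[-460,130,-646],[0,0.906,0],40],[[-460,130,-646],[0,0.906,0],40],[[-460,130,-646],[0,0.906,0],40],[[-460,130,-646],[0,0.906,0],40],[[-460,130,-646],[0,0.906,0],40],[[-460,130,-646],[0,0.906,0],40],[[-460,130,-646],[0,0.906,0],40],[[-460,130,-646],[0,0.906,0],40],[[-460,130,-646],[0,0.906,0],40],[[-460,130,-646],[0,0.906,0],40],[[-460,130,-646],[0,0.906,0],40],[[-460,130,-646],[0,0.906,0],40],[[-460,130,-646],[0,0.906,0],40],[[-460,130,-646],[0,0.906,0],40],[[-460,130,-646],[0,0.906,0],40],[[-460,130,-646],[0,0.906,0],40],[[-460,130,-646],[0,0.906,0],40],[[-460,130,-646],[0,0.906,0],40],[[-460,130,-646],[0,0.906,0],40],[[-460,130,-646],[0,0.906,0],40]]' 60
cat >> h.py <<'E'
O,X,Y=np.load("tab.npy")
def tt(p): p=np.array(p[:2]);return np.array([(p-O)@X,(p-O)@Y])
def st():
    o=bot.get_obs();w=o['wrist_force'];print("t",o['time'],"tcp table mm",(tt(o['ee_pos'])*1e3).round(1),"z",(o['ee_pos'][2]*1e3).round(1),"rot",o['tcp_rot'].round(2),"F tab",(w[:2]@X).round(2),(w[:2]@Y).round(2),w[2].round(2),"open",o['opening'].round(4));return o
E
python3 -c "from h import *;st()"
```

```text
time: 2.9
ee_pos: [0.6347, -0.1483, 0.1023]
tcp_rot: [-90.0, -0.1, 17.0]
wrist_force: [-0.3, 0.9, -0.8]
opening: 0.0398Traceback (most recent call last):
  File "<string>", line 1, in <module>
    from h import *;st()
                    ~~^^
  File "h.py", line 18, in st
    o=bot.get_obs();w=o['wrist_force'];print("t",o['time'],"tcp table mm",(tt(o['ee_pos'])*1e3).round(1),"z",(o['ee_pos'][2]*1e3).round(1),"rot",o['tcp_rot'].round(2),"F tab",(w[:2]@X).round(2),(w[:2]@Y).round(2),w[2].round(2),"open",o['opening'].round(4));return o
                                                                                                                                                                                                                                          ^^^^^^^^^^^^^^^^^^
AttributeError: 'float' object has no attribute 'round'
```

```bash
sed -i "s/o\['opening'\].round(4)/round(o['opening'],4)/" h.py; python3 -m inch '[[[7,40,-6],[0,0,0],40],[[7,80,-6],[0,0,0],40],[[7,97,-6],[0,0,0],40],[[7,99,-6],[0,0,0],40],[[7,99,-6],[0,0,0],40]]' >/dev/null
python3 -c "from h import *;st();c=bot.camera('wrist');save(c,'w1')"
```

```text
t 3.4 tcp table mm [-248.1    3.7] z 4.5 rot [-90.05  -0.1   17.04] F tab -1.13 -0.16 0.57 open 0.0402
```

View pics/w1.png

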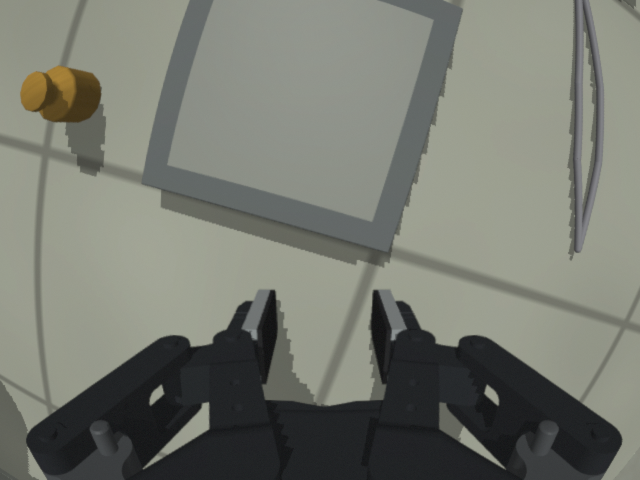

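```bash
python3 -m inch '[[[0,3,6],[0,0,0],40],[[0,3,12],[0,0,0],40],[[0,3,16],[0,0,0],40],[[0,3,20],[0,0,0],40],[[0,3,24],[0,0,0],40],[[0,3,28],[0,0,0],40],[[0,3,32],[0,0,0],40],[[0,3,36],[0,0,0],40],[[0,3,40],[0,0,0],40],[[0,3,44],[0,0,0],40],[[0,3,48],[0,0,0],40],[[0,3,52],[0,0,0],40],[[0,3,55],[0,0,0],40],[[0,3,55],[0,0,0],40]]' >/dev/null
cat > look.py <<'E'
from h import *
import sys
st();c=bot.camera(sys.argv[1]);save(c,sys.argv[2]);z=float(sys.argv[3])
r=bot.cut_out(c,'cell_plate')
if r:
    m=r[0]['region'].astype(np.uint8);k=max(cv2.findContours(m,0,2)[0],key=cv2.contourArea)
    print(r[0]['confidence'],r[0]['box'])
    if sys.argv[1]=='top':
        h=np.array([onz(c,*p[0],z)[:2] for p in k]);t=np.array([tt(p) for p in h])*1e3
        q=cv2.minAreaRect(t.astype(np.float32));print(q,cv2.boxPoints(q).round(1).tolist())
E
python3 look.py top t2 .014; python3 -c "
import cv2
i=cv2.imread('pics/t2.png')[120:360,300:570];cv2.imwrite('pics/t2c.png',cv2.resize(i,(675,600),interpolation=2))"
```

```text
t 4.85 tcp table mm [-193.1    3.4] z 2.2 rot [-90.07  -0.16  17.05] F tab -0.99 -0.35 -0.77 open 0.04
0.94 [391.1, 202.9, 460.3, 276.6]
((-132.28836059570312, 27.32154655456543), (101.70367431640625, 103.15987396240234), 89.5931396484375) [[-184.1999969482422, -23.200000762939453], [-81.0999984741211, -23.899999618530273], [-80.30000305175781, 77.80000305175781], [-183.5, 78.5]]
```

View pics/t2c.png

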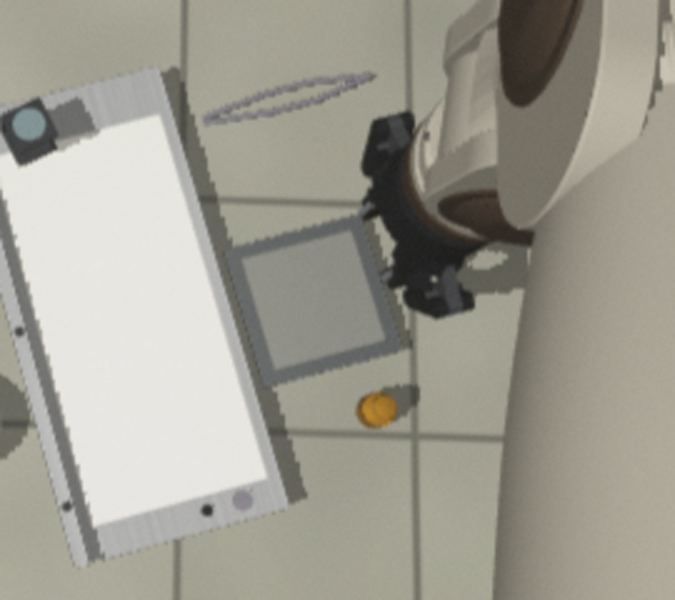

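```bash
python3 -m inch '[[[0,0,-6],[0,0,0],40],[[-12,0,-6],[0,0,0],40],[[-24,0,-6],[0,0,0],40],[[-24,0,-3],[0,0,0],40],[[-24,0,1],[0,0,0],40],[[-24,0,4],[0,0,0],40],[[-24,0,6],[0,0,0],40],[[-24,0,7],[0,0,0],40],[[-24,0,8],[0,0,0],40],[[-24,0,8],[0,0,0],40]]' >/dev/null;python3 -c "from h import *;st()"
```

```text
t 5.95 tcp table mm [-185.4   27.3] z 2.1 rot [-90.08  -0.17  17.05] F tab -0.47 -0.61 0.25 open 0.0398
```

```bash
python3 -m inch '[[[0,0,1],[0,0,0],40],[[0,0,2],[0,0,0],40],[[0,0,2],[0,0,0],40]]' >/dev/null;python3 -c "from h import *;st()"; python3 -m inch '[[[0,0,1],[0,0,0],40],[[0,0,2],[0,0,0],40],[[0,0,2],[0,0,0],40]]' >/dev/null;python3 -c "from h import *;st()"
```

```text
t 6.25 tcp table mm [-185.2   27.4] z 2.3 rot [-90.28  -0.16  16.98] F tab -10.24 1.33 0.0 open 0.0398
t 6.55 tcp table mm [-185.2   27.4] z 2.6 rot [-90.5   -0.17  16.89] F tab -10.57 0.77 -0.05 open 0.0402
```

```bash
python3 -m inch '[[[0,-1,1.5],[0.008,0,0],40],[[0,-3,1.5],[0.008,0,0],40],[[0,-5,1.5],[0.008,0,0],40],[[0,-7,1.5],[0.008,0,0],40],[[0,-9,1.5],[0.008,0,0],40],[[0,-11,1.7],[0.008,0,0],40],[[0,-13,1.9],[0.008,0,0],40],[[0,-15,2.1],[0.008,0,0],40],[[0,-15,2.1],[0.008,0,0],40]]' >/dev/null;python3 look.py scene s3 0; python3 -c "
import cv2
i=cv2.imread('pics/s3.png')[180:380,150:420];cv2.imwrite('pics/s3c.png',cv2.resize(i,(675,500),interpolation=2))"
```

```text
t 7.45 tcp table mm [-184.3   27.4] z 18.1 rot [-90.19  -0.19  16.84] F tab -7.48 0.5 -0.02 open 0.0398
0.8 [209.1, 268.1, 282.9, 310.8]
```

View pics/s3c.png

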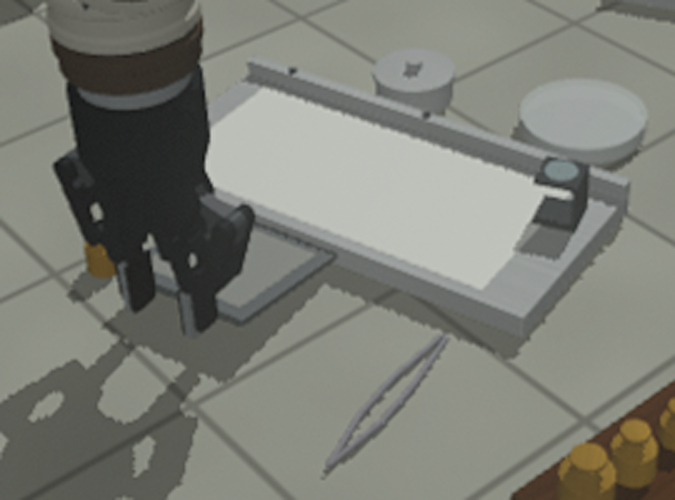

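```bash
python3 -m inch '[[[0,-2,1.6],[0.004,0,0],40],[[0,-4,2],[0.004,0,0],40],[[0,-7.5,2.8],[0.004,0,0],40],[[0,-11,3.8],[0.004,0,0],40],[[0,-14.7,5],[0.004,0,0],40],[[0,-18.3,6.4],[0.004,0,0],40],[[0,-21.7,8],[0.004,0,0],40],[[0,-25,9.7],[0.004,0,0],40],[[0,-28.3,11.5],[0.004,0,0],40],[[0,-28.3,11.5],[0.004,0,0],40]]' >/dev/null;python3 look.py scene s4 0; python3 -c "
import cv2
i=cv2.imread('pics/s4.png')[180:380,150:420];cv2.imwrite('pics/s4c.png',cv2.resize(i,(675,500),interpolation=2))"
```

```text
t 8.55 tcp table mm [-175.4   27.1] z 48.1 rot [-90.29  -0.29  16.75] F tab -14.65 2.01 5.9 open 0.0398
0.88 [211.6, 263.3, 282.6, 297.8]
```

View pics/s4c.png

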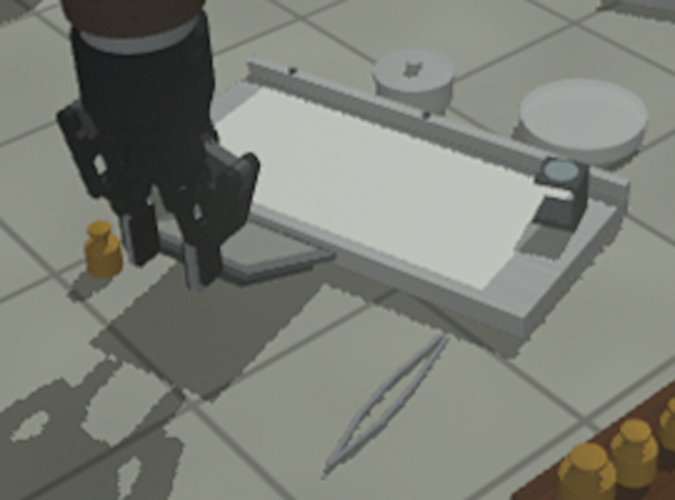

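```bash
python3 -m inch '[[[0,-1.5,1.2],[0.005,0,0],40],[[0,-3.2,2.7],[0.005,0,0],40],[[0,-6.3,5],[0.005,0,0],40],[[0,-9.2,7.4],[0.005,0,0],40],[[0,-12.6,10.5],[0.005,0,0],40],[[0,-15.5,13.3],[0.005,0,0],40],[[0,-18.4,16.1],[0.005,0,0],40],[[0,-21.3,19.1],[0.005,0,0],40],[[0,-24.2,22.2],[0.005,0,0],40],[[0,-24.2,22.2],[0.005,0,0],40]]' >/dev/null;python3 -c "from h import *;st()"
```

```text
t 9.65 tcp table mm [-153.   27.] z 72.4 rot [-90.02  -0.31  16.76] F tab 0.41 0.18 0.27 open 0.0399
```

```bash
python3 look.py scene s5 0; python3 -c "
import cv2
i=cv2.imread('pics/s5.png')[180:380,150:420];cv2.imwrite('pics/s5c.png',cv2.resize(i,(675,500),interpolation=2))"
```

```text
t 9.65 tcp table mm [-153.   27.] z 72.4 rot [-90.02  -0.31  16.76] F tab 0.41 0.18 0.27 open 0.0399
0.92 [193.6, 267.3, 280.5, 321.8]
```

View pics/s5c.png

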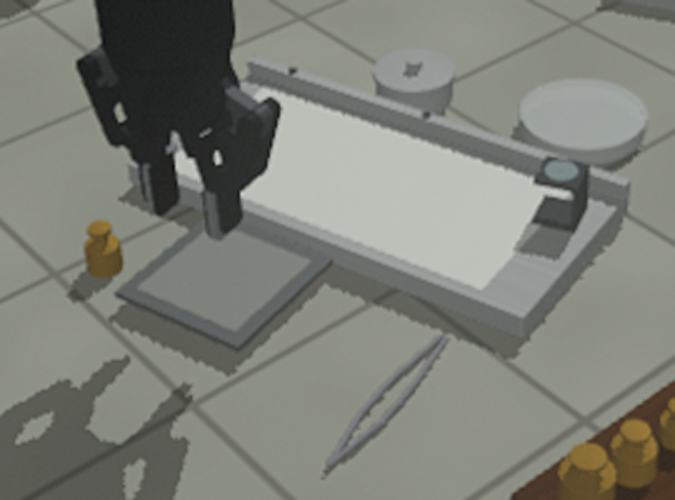

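```bash
python3 -m inch '[[[0,-5,-20],[0.13,0,0],40],[[0,-5,-45],[0.26,0,0],40],[[0,0,-60],[0.26,0,0],40],[[0,0,-60],[0.26,0,0],40]]' >/dev/null;python3 look.py top t6 0.014
```

```text
t 10.15 tcp table mm [-215.7   28.2] z 69.6 rot [-75.09  -0.14  16.55] F tab 0.27 0.68 0.59 open 0.04
0.74 [389.3, 204.6, 459.0, 278.8]
((-129.62252807617188, 28.08698272705078), (100.95211029052734, 101.56500244140625), 89.83475494384766) [[-180.60000610351562, -22.200000762939453], [-79.0, -22.5], [-78.69999694824219, 78.4000015258789], [-180.3000030517578, 78.69999694824219]]
```

```bash
cat > wp.py <<'E'
from h import *
def tcp(th,phi,sp,ov,face=-74.5):
    t,p=np.radians(th),np.radians(phi);c,s=np.cos(t),np.sin(t)
    C=np.array([face-100*c-5*s, 90*s+9*c if th<42 else 100*s])
    n=np.array([np.cos(p),np.sin(p)]);a=np.array([np.sin(p),-np.cos(p)])
    return C-(11-ov)*n+sp*a
def rows(W,yt=28.):
    "W: list of (tablex,z,phi) -> rows relative to the measured pose"
    o=st();M=R.from_euler('xyz',o['tcp_rot'],degrees=True)
    yaw=np.degrees(np.arctan2(-Y[1],-Y[0]))
    for x,z,phi in W:
        p=np.append(O+X*x/1e3+Y*yt/1e3,z/1e3)
        d=M.inv().apply(p-o['ee_pos'])*1e3
        r=(M.inv()*R.from_euler('xyz',[-90+phi,0,yaw],degrees=True)).as_rotvec()
        print(f"[{np.round(d,1).tolist()},{np.round(r,3).tolist()},40],".replace(" ",""))
E
python3 -c "
from wp import *
x,z=tcp(0,10,6.2,0);print(x,z);rows([(x-14,40,10),(x-14,12,10),(x-14,z,10),(x-7,z,10)])"
```

```text
-184.25626658159933 0.9840619769880767
t 10.25 tcp table mm [-213.1   27.5] z 71.4 rot [-75.13  -0.23  16.71] F tab 0.08 0.49 0.08 open 0.0398
[[-0.6,34.2,6.3],[-0.085,-0.002,0.005],40],
[[-0.7,61.2,-0.9],[-0.085,-0.002,0.005],40],
[[-0.8,71.9,-3.7],[-0.085,-0.002,0.005],40],
[[-0.8,73.7,3.1],[-0.085,-0.002,0.005],40],
```

```bash
python3 -m inch '[[[-0.6,34,6],[-0.085,-0.002,0.005],40],[[-0.7,61,-1],[-0.085,-0.002,0.005],40],[[-0.8,72,-3.7],[-0.085,-0.002,0.005],40],[[-0.8,72,-3.7],[-0.085,-0.002,0.005],40],[[-0.8,73,-1],[-0.085,-0.002,0.005],40],[[-0.8,73.7,2],[-0.085,-0.002,0.005],40],[[-0.8,74,4],[-0.085,-0.002,0.005],40],[[-0.8,74.2,6],[-0.085,-0.002,0.005],40],[[-0.8,74.6,8],[-0.085,-0.002,0.005],40],[[-0.8,74.8,9],[-0.085,-0.002,0.005],40],[[-0.8,75,10],[-0.085,-0.002,0.005],40],[[-0.8,75,10],[-0.085,-0.002,0.005],40]]' > /dev/null; python3 -c "
from wp import *
x,z=tcp(0,10,6.2,0);print(x,z)
W=[]
for th in (0,2,4,6,8,10,12.5,15,17.5,20,20):
    W.append((*tcp(th,10+th*.4,6.2+max(0,th-10)*.25,1.0),10+th*.4))
rows(W)"
```

```text
-184.25626658159933 0.9840619769880767
t 11.45 tcp table mm [-184.2   28. ] z 1.5 rot [-8.000e+01  2.000e-02  1.689e+01] F tab -0.61 -0.64 0.18 open 0.0399
[[-0.0,0.5,0.9],[0.0,0.0,-0.0],40],
[[-0.0,-2.5,1.4],[0.014,0.0,-0.0],40],
[[-0.0,-5.4,2.0],[0.028,0.0,-0.0],40],
[[-0.0,-8.3,2.8],[0.042,0.0,-0.0],40],
[[-0.0,-11.2,3.6],[0.056,0.0,-0.0],40],
[[-0.0,-14.0,4.6],[0.07,0.0,-0.0],40],
[[-0.0,-16.8,6.1],[0.087,0.0,-0.0],40],
[[-0.0,-19.6,7.8],[0.105,0.0,-0.0],40],
[[-0.0,-22.2,9.6],[0.122,0.0,-0.0],40],
[[-0.0,-24.8,11.7],[0.14,0.0,-0.0],40],
[[-0.0,-24.8,11.7],[0.14,0.0,-0.0],40],
```

```bash
python3 -m inch '[[[0,0.3,1],[0,0,0],40],[[0,0.5,2],[0,0,0],40],[[0,0.5,2],[0,0,0],40]]'
```

```text
time: 11.75
ee_pos: [0.6015, -0.0967, 0.0016]
tcp_rot: [-80.2, -0.0, 16.8]
wrist_force: [2.0, -9.5, -0.4]
opening: 0.0398
```

```bash
python3 -m inch '[[[0,0.5,1.5],[0.003,0,0],40],[[0,-2.5,1.8],[0.017,0,0],40],[[0,-5.4,2.4],[0.031,0,0],40],[[0,-8.3,3.1],[0.045,0,0],40],[[0,-11.2,3.9],[0.059,0,0],40],[[0,-14,4.9],[0.073,0,0],40],[[0,-16.8,6.4],[0.09,0,0],40],[[0,-19.6,8.1],[0.108,0,0],40],[[0,-22.2,9.9],[0.125,0,0],40],[[0,-24.8,12],[0.143,0,0],40],[[0,-24.8,12],[0.143,0,0],40]]' > /dev/null; python3 -c "
from wp import *
W=[]
print(tcp(20,18,8.7,0,-74))
for th in (20,22.5,25,27.5,30,32.5,35,37.5,40,42.5,45,45):
    f=min(1,th/40);W.append((*tcp(th,10+th*.4,6.2+max(0,th-10)*.25,.8,-74),10+th*.4))
rows(W)
c=bot.camera('scene');save(c,'s7')
i=c['frame'][180:380,150:420,::-1];cv2.imwrite('pics/s7c.png',cv2.resize(i,(675,500),interpolation=2))"
```

```text
[-177.45253662   27.56566786]
t 12.85 tcp table mm [-179.2   27.7] z 28.8 rot [-7.227e+01 -7.000e-02  1.675e+01] F tab -14.69 2.8 2.78 open 0.0404
[[-0.3,1.7,2.1],[0.005,-0.002,0.002],40],
[[-0.4,-0.4,4.6],[0.022,-0.002,0.002],40],
[[-0.4,-2.4,7.4],[0.04,-0.002,0.002],40],
[[-0.4,-4.3,10.3],[0.057,-0.002,0.002],40],
[[-0.4,-6.0,13.3],[0.074,-0.002,0.002],40],
[[-0.4,-7.6,16.5],[0.092,-0.002,0.002],40],
[[-0.4,-9.0,19.9],[0.109,-0.002,0.002],40],
[[-0.4,-10.3,23.4],[0.127,-0.002,0.002],40],
[[-0.4,-11.5,27.0],[0.144,-0.002,0.002],40],
[[-0.4,-12.5,30.8],[0.162,-0.002,0.002],40],
[[-0.4,-13.9,34.9],[0.179,-0.002,0.002],40],
[[-0.4,-13.9,34.9],[0.179,-0.002,0.002],40],
```

View pics/s7c.png

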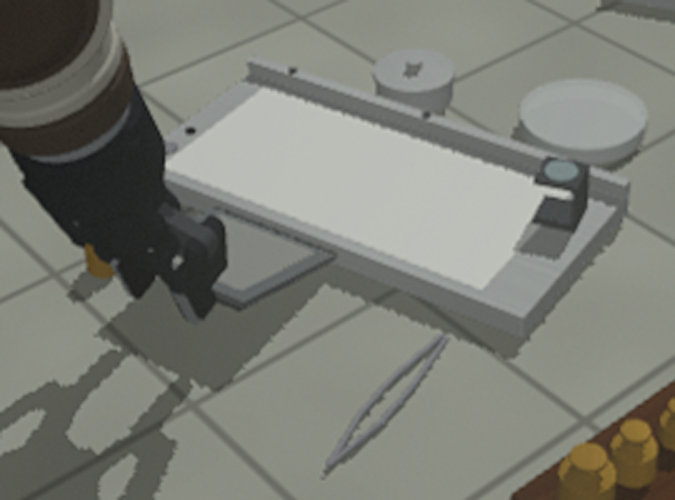

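```bash
python3 -m inch '[[[0,0,0.6],[0.005,0,0],40],[[0,-0.8,3.2],[0.022,0,0],40],[[0,-2.8,6],[0.04,0,0],40],[[0,-4.6,8.9],[0.057,0,0],40],[[0,-6.3,11.9],[0.074,0,0],40],[[0,-7.8,15.1],[0.092,0,0],40]]' > /dev/null; python3 -c "
from wp import *
W=[]
print(tcp(32.5,23,11.8,0,-74))
for th in (32.5,35,37.5,40,42.5,45,45):
    f=min(1,th/40);W.append((*tcp(th,10+th*.4,6.2+max(0,th-10)*.25,.8,-74),10+th*.4))
rows(W)"
```

```text
[-166.54056869   40.78748808]
t 13.5 tcp table mm [-172.2   26.9] z 42.7 rot [-67.53  -0.27  16.64] F tab -31.0 5.15 14.31 open 0.04
[[-1.1,3.9,5.3],[0.009,-0.002,0.006],40],
[[-1.1,2.7,8.8],[0.027,-0.002,0.006],40],
[[-1.1,1.7,12.4],[0.044,-0.002,0.006],40],
[[-1.1,0.9,16.1],[0.062,-0.002,0.006],40],
[[-1.1,0.1,20.0],[0.079,-0.002,0.006],40],
[[-1.1,-0.9,24.1],[0.097,-0.002,0.006],40],
[[-1.1,-0.9,24.1],[0.097,-0.002,0.006],40],
```

```bash
sed -i 's/,40\],"/,0],"/' wp.py; python3 -m inch '[[[0,0,-10],[0,0,0],0],[[0,0,-35],[-0.1,0,0],0],[[0,0,-35],[-0.2,0,0],0],[[0,0,-35],[-0.3,0,0],0],[[0,0,-35],[-0.3,0,0],0],[[0,0,-35],[-0.3,0,0],0]]' > /dev/null; python3 look.py top t8 .014; python3 -c "
from wp import *
x,z=tcp(0,5,6,0,-74);print(x,z);rows([(x-16,10,5),(x-16,2,5),(x-5,2,5),(x-2,2,5),(x,2,5)])"
```

```text
t 14.1 tcp table mm [-203.5   27.1] z 29.4 rot [-84.57  -0.26  16.72] F tab -0.29 -0.5 -0.25 open -0.0
0.87 [388.8, 204.7, 459.4, 277.8]
((-129.60147094726562, 28.543798446655273), (102.56397247314453, 102.66539764404297), 0.3983575403690338) [[-181.1999969482422, 79.5], [-180.5, -23.100000381469727], [-78.0, -22.399999618530273], [-78.69999694824219, 80.19999694824219]]
-184.43520722252325 2.0641186412252868
t 14.2 tcp table mm [-204.6   27.1] z 29.0 rot [-84.59  -0.24  16.63] F tab -0.46 0.77 0.42 open -0.0
[[-1.0,19.3,2.3],[-0.007,-0.004,0.005],0],
[[-1.0,27.2,1.6],[-0.007,-0.004,0.005],0],
[[-1.1,28.3,12.5],[-0.007,-0.004,0.005],0],
[[-1.1,28.5,15.5],[-0.007,-0.004,0.005],0],
[[-1.1,28.7,17.5],[-0.007,-0.004,0.005],0],
```

```bash
python3 -m inch '[[[-1,14,2],[-0.007,-0.004,0.005],0],[[-1,26,1.6],[-0.007,-0.004,0.005],0],[[-1,27.2,4],[-0.007,-0.004,0.005],0],[[-1,27.4,8],[-0.007,-0.004,0.005],0],[[-1,28,12],[-0.007,-0.004,0.005],0],[[-1,28.3,15],[-0.007,-0.004,0.005],0],[[-1,28.5,17],[-0.007,-0.004,0.005],0],[[-1,28.6,18],[-0.007,-0.004,0.005],0],[[-1,28.6,18.6],[-0.007,-0.004,0.005],0],[[-1,28.6,18.6],[-0.007,-0.004,0.005],0]]' > /dev/null; python3 -c "
from wp import *
st()
def B(th,phi,sp,ov,face=-74):
    t=np.radians(th);return tcp(th,phi,sp,ov,face)+[0,(14+100*np.sin(t)-5*np.cos(t))-(90*np.sin(t)+9*np.cos(t))]
rows([(*(tcp(th,5+1.2*th,6,.7,-74)*.5+.5*B(th,5+1.2*th,6,.7)),5+1.2*th) for th in (0,2,4,6,8,10,12,14,16,18,20)])"
```

```text
t 15.2 tcp table mm [-184.5   28.3] z 2.3 rot [-8.513e+01  6.000e-02  1.685e+01] F tab -7.08 2.98 -0.76 open 0.0002
t 15.2 tcp table mm [-184.5   28.3] z 2.3 rot [-8.513e+01  6.000e-02  1.685e+01] F tab -7.08 2.98 -0.76 open 0.0002
[[0.3,0.2,0.7],[0.002,-0.001,-0.001],0],
[[0.3,-2.7,1.1],[0.044,-0.001,-0.001],0],
[[0.3,-5.6,1.7],[0.086,-0.001,-0.001],0],
[[0.3,-8.4,2.4],[0.128,-0.001,-0.001],0],
[[0.3,-11.3,3.2],[0.17,-0.001,-0.001],0],
[[0.3,-14.1,4.2],[0.212,-0.001,-0.001],0],
[[0.3,-17.0,5.3],[0.254,-0.001,-0.001],0],
[[0.3,-19.8,6.6],[0.295,-0.001,-0.001],0],
[[0.3,-22.6,8.0],[0.337,-0.001,-0.001],0],
[[0.2,-25.3,9.5],[0.379,-0.001,-0.001],0],
[[0.2,-28.0,11.1],[0.421,-0.001,-0.001],0],
```

```bash
python3 -m inch '[[[0,0,0.9],[0,0,0],0],[[0,-2.7,1.2],[0.044,0,0],0],[[0,-5.6,1.7],[0.086,0,0],0],[[0,-8.4,2.4],[0.128,0,0],0],[[0,-11.3,3.2],[0.17,0,0],0],[[0,-14.1,4.2],[0.212,0,0],0],[[0,-14.1,4.2],[0.212,0,0],0]]' > /dev/null
cat > nx.py <<'E'
from wp import *
import sys
def B(th,phi,sp,ov,face=-74,k=.5):
    t=np.radians(th);return tcp(th,phi,sp,ov,face)+[0,k*((14+100*np.sin(t)-5*np.cos(t))-(90*np.sin(t)+9*np.cos(t)))]
o=bot.get_obs();th0=float(sys.argv[1]);dphi=float(sys.argv[2]);ds=float(sys.argv[3]);ov=float(sys.argv[4])
phi0=o['tcp_rot'][0]+90
m=np.array([tt(o['ee_pos'])[0]*1e3,o['ee_pos'][2]*1e3]);b=B(th0,phi0,6,0);print("measured-model",m-b)
yt=tt(o['ee_pos'])[1]*1e3
W=[]
for th in np.arange(th0,th0+26,2.5):
    phi=min(48,phi0+dphi*(th-th0));x=B(th,phi,6+ds*(th-th0),ov)+m-b;W.append((*x,phi))
rows(W,yt)
E
python3 nx.py 10 1.2 0.2 .6
```

```text
measured-model [-0.07051242 -0.07850478]
t 15.9 tcp table mm [-182.2   28.3] z 16.4 rot [-72.94   0.08  16.78] F tab -0.1 0.6 -0.47 open -0.0001
[[-0.0,0.0,0.6],[-0.0,-0.002,-0.001],0],
[[-0.0,-2.6,2.8],[0.052,-0.002,-0.001],0],
[[-0.0,-5.2,5.1],[0.105,-0.002,-0.001],0],
[[-0.0,-7.7,7.8],[0.157,-0.002,-0.001],0],
[[-0.0,-10.1,10.7],[0.209,-0.002,-0.001],0],
[[-0.0,-12.5,13.8],[0.262,-0.002,-0.001],0],
[[-0.0,-14.7,17.1],[0.314,-0.002,-0.0],0],
[[-0.1,-16.9,20.6],[0.367,-0.002,-0.0],0],
[[-0.1,-19.0,24.4],[0.419,-0.002,-0.0],0],
[[-0.1,-21.1,28.3],[0.471,-0.002,-0.0],0],
[[-0.1,-23.0,32.5],[0.524,-0.002,-0.0],0],
```

```bash
python3 look.py scene s9 0; python3 -c "
import cv2
i=cv2.imread('pics/s9.png')[180:380,150:420];cv2.imwrite('pics/s9c.png',cv2.resize(i,(675,500),interpolation=2))"
```

```text
t 15.9 tcp table mm [-182.2   28.3] z 16.4 rot [-72.94   0.08  16.78] F tab -0.1 0.6 -0.47 open -0.0001
0.88 [222.9, 263.6, 284.9, 314.0]
```

View pics/s9c.png

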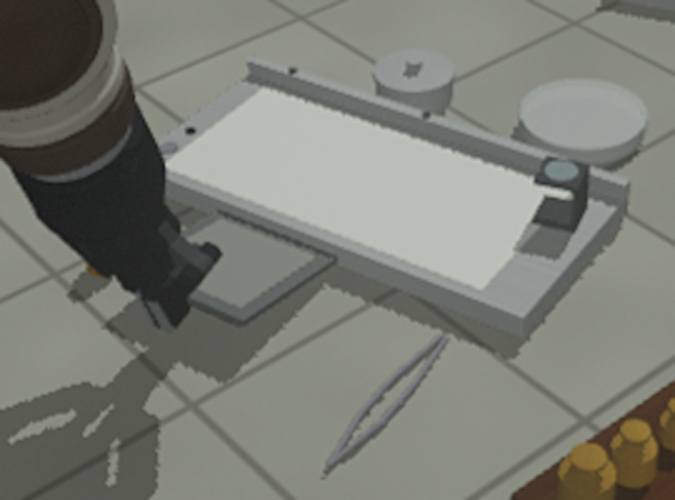

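```bash
python3 -m inch '[[[0,0,0.6],[0,0,0],0],[[0,-2.6,2.8],[0.052,0,0],0],[[0,-5.2,5.1],[0.105,0,0],0],[[0,-7.7,7.8],[0.157,0,0],0],[[0,-10.1,10.7],[0.209,0,0],0],[[0,-12.5,13.8],[0.262,0,0],0],[[0,-14.7,17.1],[0.314,0,0],0],[[0,-14.7,17.1],[0.314,0,0],0]]' > /dev/null; python3 nx.py 25 1 0.2 .6; python3 look.py scene s10 0
```

```text
measured-model [ 2.59221736 -3.12063032]
t 16.8 tcp table mm [-169.7   28.4] z 34.6 rot [-54.99   0.15  16.81] F tab -0.4 0.26 -0.12 open 0.0007
[[-0.0,0.0,0.6],[-0.0,-0.002,-0.001],0],
[[-0.0,-1.1,4.4],[0.044,-0.002,-0.001],0],
[[-0.0,-2.0,8.4],[0.087,-0.003,-0.001],0],
[[-0.0,-2.7,12.5],[0.131,-0.003,-0.001],0],
[[-0.0,-3.4,16.8],[0.175,-0.003,-0.001],0],
[[-0.1,-3.8,21.2],[0.218,-0.003,-0.001],0],
[[-0.1,-4.4,25.3],[0.227,-0.003,-0.001],0],
[[-0.1,-4.9,29.5],[0.227,-0.003,-0.001],0],
[[-0.1,-5.7,33.9],[0.227,-0.003,-0.001],0],
[[-0.1,-6.3,38.5],[0.227,-0.003,-0.001],0],
[[-0.1,-6.6,43.0],[0.227,-0.003,-0.001],0],
t 16.8 tcp table mm [-169.7   28.4] z 34.6 rot [-54.99   0.15  16.81] F tab -0.4 0.26 -0.12 open 0.0007
0.93 [215.3, 264.7, 280.7, 297.7]
```

```bash
python3 -m inch '[[[0,0,0.6],[0,0,0],0],[[0,-1.1,4.4],[0.03,0,0],0],[[0,-2,8.4],[0.06,0,0],0],[[0,-2.8,12.5],[0.09,0,0],0],[[0,-3.6,16.8],[0.12,0,0],0],[[0,-4.2,21.2],[0.14,0,0],0],[[0,-4.8,25.3],[0.15,0,0],0],[[0,-5.4,29.5],[0.15,0,0],0],[[0,-5.4,29.5],[0.15,0,0],0]]' > /dev/null; python3 nx.py 42.5 0 0.1 .6; python3 look.py scene s11 0; python3 -c "
import cv2
i=cv2.imread('pics/s11.png')[180:380,150:420];cv2.imwrite('pics/s11c.png',cv2.resize(i,(675,500),interpolation=2))"
```

```text
measured-model [ 6.57718581 -3.74449129]
t 17.8 tcp table mm [-148.4   28. ] z 57.1 rot [-46.59   0.07  16.85] F tab -2.58 0.53 1.51 open -0.0
[[-0.0,0.0,0.6],[-0.0,-0.001,-0.001],0],
[[-0.0,-0.3,5.1],[-0.0,-0.001,-0.001],0],
[[-0.0,-0.5,9.6],[-0.0,-0.001,-0.001],0],
[[-0.0,-0.4,14.1],[-0.0,-0.001,-0.001],0],
[[-0.0,-0.2,18.6],[-0.0,-0.001,-0.001],0],
[[-0.0,0.2,23.1],[-0.0,-0.001,-0.001],0],
[[-0.0,0.9,27.6],[-0.0,-0.001,-0.001],0],
[[-0.0,1.7,32.0],[-0.0,-0.001,-0.001],0],
[[-0.0,2.7,36.4],[-0.0,-0.001,-0.001],0],
[[-0.0,3.9,40.8],[-0.0,-0.001,-0.001],0],
[[-0.0,5.3,45.1],[-0.0,-0.001,-0.001],0],
t 17.8 tcp table mm [-148.4   28. ] z 57.1 rot [-46.59   0.07  16.85] F tab -2.58 0.53 1.51 open -0.0
0.9 [224.6, 260.7, 282.0, 290.6]
```

View pics/s11c.png

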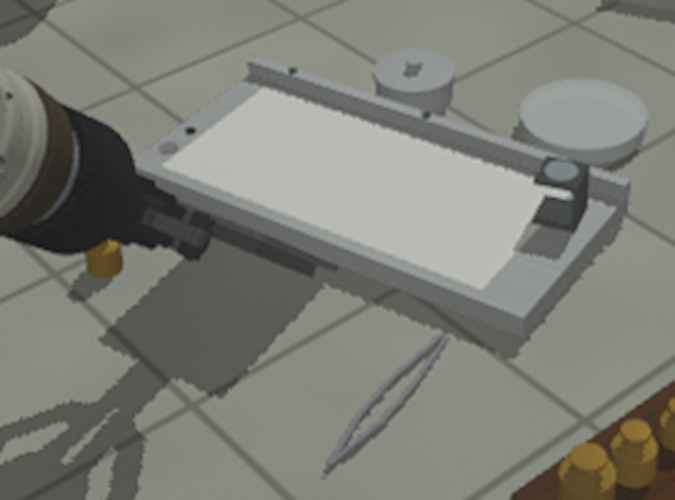

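```bash
python3 -m inch '[[[0,-0.3,2.5],[0,0,0],0],[[0,-0.6,5.1],[0,0,0],0],[[0,-1,9.6],[0,0,0],0],[[0,-1.2,14.1],[0,0,0],0],[[0,-1.2,18.6],[0,0,0],0],[[0,-1,23.1],[0,0,0],0],[[0,-0.6,27.6],[0,0,0],0],[[0,0,32],[0,0,0],0],[[0,0.7,36.4],[0,0,0],0],[[0,0.7,36.4],[0,0,0],0]]' > /dev/null; python3 look.py scene s12 0;python3 nx.py 62.5 0 0 .6
```

```text
t 18.9 tcp table mm [-121.2   27.9] z 81.8 rot [-4.661e+01  4.000e-02  1.687e+01] F tab -0.01 0.51 -0.53 open -0.0003
0.78 [226.8, 243.7, 284.4, 291.7]
measured-model [ 6.85987562 -3.58043711]
t 19.0 tcp table mm [-121.6   27.9] z 81.4 rot [-46.6    0.05  16.86] F tab 0.28 0.66 0.06 open 0.0003
[[-0.0,0.0,0.6],[-0.0,-0.001,-0.0],0],
[[-0.0,1.0,5.0],[-0.0,-0.001,-0.0],0],
[[-0.0,2.1,9.3],[-0.0,-0.001,-0.0],0],
[[-0.0,3.4,13.5],[-0.0,-0.001,-0.0],0],
[[-0.0,4.9,17.6],[-0.0,-0.001,-0.0],0],
[[-0.0,6.6,21.7],[-0.0,-0.001,-0.0],0],
[[-0.0,8.5,25.7],[-0.0,-0.001,-0.0],0],
[[-0.0,10.5,29.6],[-0.0,-0.001,-0.0],0],
[[-0.0,12.7,33.4],[-0.0,-0.001,-0.0],0],
[[-0.0,15.1,37.1],[-0.0,-0.001,-0.0],0],
[[-0.0,17.7,40.7],[-0.0,-0.001,-0.0],0],
```

```bash
python3 -m inch '[[[0,0.8,5],[0,0,0],0],[[0,1.8,9.3],[0,0,0],0],[[0,3,13.5],[0,0,0],0],[[0,4.4,17.6],[0,0,0],0],[[0,6,21.7],[0,0,0],0],[[0,7.8,25.7],[0,0,0],0],[[0,9.7,29.6],[0,0,0],0],[[0,11.8,33.4],[0,0,0],0],[[0,14,37.1],[0,0,0],0],[[0,14,37.1],[0,0,0],0]]' > /dev/null; python3 look.py scene s13 0; python3 -c "
import cv2
i=cv2.imread('pics/s13.png')[180:380,150:420];cv2.imwrite('pics/s13c.png',cv2.resize(i,(675,500),interpolation=2))"
```

```text
t 20.0 tcp table mm [-84.5  27.9] z 97.0 rot [-4.660e+01  4.000e-02  1.688e+01] F tab -0.16 -0.76 -0.71 open 0.0003
0.9 [229.4, 231.0, 283.2, 289.1]
```

View pics/s13c.png

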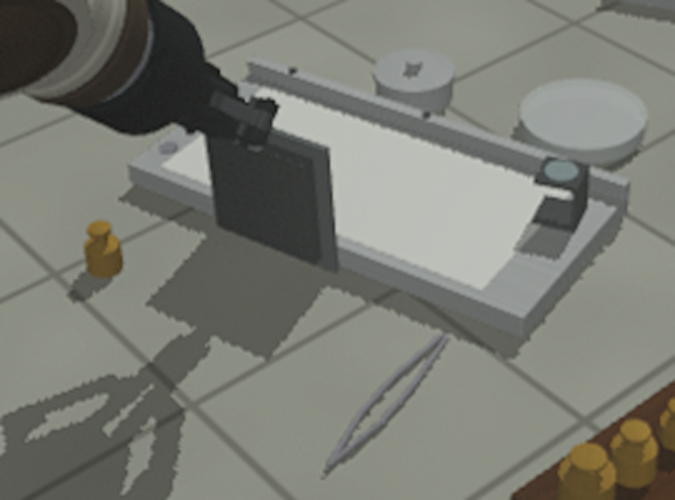

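```bash
python3 -m inch '[[[0,1.7,1.8],[0,0,0],0],[[0,3.4,3.6],[0,0,0],0],[[0,5.3,5.2],[0,0,0],0],[[0,7.2,6.9],[0,0,0],0],[[0,9.2,8.5],[0,0,0],0],[[0,11.2,10],[0,0,0],0],[[0,13.4,11.4],[0,0,0],0],[[0,15.6,12.8],[0,0,0],0],[[0,15.6,12.8],[0,0,0],0]]' > /dev/null; python3 look.py scene s14 0
```

```text
t 21.0 tcp table mm [-64.3  27.7] z 95.7 rot [-4.657e+01 -3.000e-02  1.685e+01] F tab 0.13 0.6 10.15 open -0.0002
0.58 [234.7, 225.0, 288.0, 292.9]
```

```bash
cat > fit.py <<'E'
from h import *
c=bot.camera('scene');r=bot.cut_out(c,'cell_plate');print(r[0]['box'])
def W(x,y,z): return np.append(O+X*x/1e3+Y*y/1e3,z/1e3)
# theta = plate angle from bench; bottom corner of back face at (bx,bz)
for th in (80,85,90,95,100,105,110,115,120,180):
    t=np.radians(th)
    for bz in (0,):
        u=np.array([-np.cos(t),np.sin(t)]);n=np.array([np.sin(t),np.cos(t)]) # n=back normal
        if th<=90: L=np.array([-75-5*np.sin(t),0.])
        else:      # back face passes through the edge (-75,20); lower rim corner on bench
            s=(20-5*-np.cos(t)*-1*0-5*np.cos(t)*1)/np.sin(t); L=np.array([-75,20])-s*u-5*n
        P=[W(*(L+u*a+n*b)[[0]],y,(L+u*a+n*b)[1]) for a in(0,100) for b in(0,5) for y in(-22,78)]
        P+=[W(*(L+u*a-n*9)[[0]],y,(L+u*a-n*9)[1]) for a in(10,90) for y in(-12,68)]
        q=np.array([proj(c,p) for p in P]);print(th,L.round(1),q.min(0).round(1),q.max(0).round(1))
E
python3 fit.py
```

```text
[233.9, 227.0, 287.0, 288.6]
80 [-79.9   0. ] [222.1 224.8] [284.2 288.8]
85 [-80.   0.] [225.5 221.9] [284.3 288.8]
90 [-80.   0.] [228.9 219.4] [284.3 288.8]
95 [-81.8   0. ] [231.6 217.9] [283.7 289.4]
100 [-83.6   0. ] [233.6 216.8] [286. 290.]
105 [-85.5   0. ] [232.9 216.1] [288.5 290.7]
110 [-87.6   0. ] [232.1 216. ] [290.7 291.4]
115 [-89.8   0. ] [231.3 216.3] [292.8 292.1]
120 [-92.3  -0. ] [230.4 217. ] [294.7 293. ]
180 [-2.04140492e+17  0.00000000e+00] [ 775.3 -180.9] [ 775.3 -180.9]
```

```bash
python3 -m inch '[[[0,-2,2],[0,0,0],0],[[0,-1,3.5],[0,0,0],0],[[0,-0.2,5.7],[0,0,0],0],[[0,-0.2,5.7],[0,0,0],0]]' > /dev/null; python3 -c "from h import *;st()"; python3 fit.py|head -1
```

```text
t 21.6 tcp table mm [-60.1  27.7] z 99.5 rot [-4.656e+01 -1.000e-02  1.686e+01] F tab 0.33 0.38 -0.02 open -0.0002
[236.1, 224.1, 287.7, 292.0]
```

```bash
python3 -m inch '[[[0,-10.3,-10.9],[0,0,0],0],[[0,-20.6,-21.8],[-0.14,0,0],0],[[0,-20.6,-21.8],[-0.28,0,0],0],[[0,-20.6,-21.8],[-0.42,0,0],0],[[0,-20.6,-21.8],[-0.56,0,0],0],[[0,-20.6,-21.8],[-0.7,0,0],0],[[0,-20.6,-21.8],[-0.757,0,0],0],[[0,-6.1,-35.5],[-0.757,0,0],0],[[0,-6.1,-35.5],[-0.757,0,0],0]]' > /dev/null; python3 -c "from h import *;st();c=bot.camera('scene');save(c,'s15');i=c['frame'][180:380,150:420,::-1];cv2.imwrite('pics/s15c.png',cv2.resize(i,(675,500),interpolation=2))"; python3 fit.py|head -1
```

```text
t 22.6 tcp table mm [-89.3  28.8] z 77.6 rot [-89.88   0.15  16.92] F tab 0.64 -0.38 -0.83 open 0.0001
[236.7, 223.3, 288.3, 291.1]
```

View pics/s15c.png

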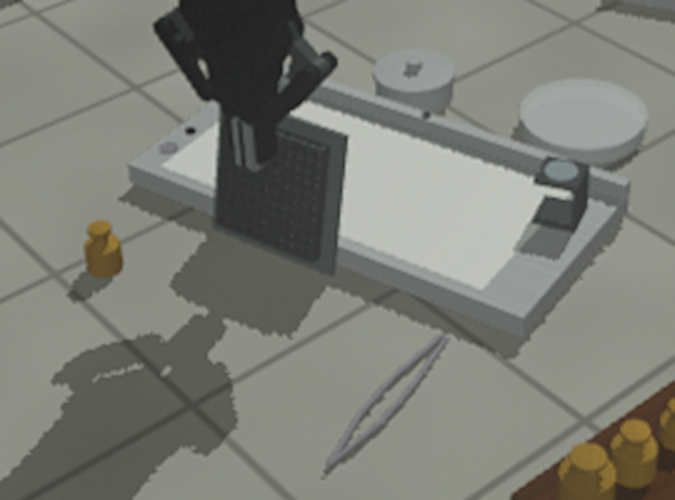

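```bash
python3 -m inch '[[[0,0,4],[0,0,0],0],[[0,0,7],[0,0,0],0],[[0,0,9],[0,0,0],0],[[0,0,11],[0,0,0],0],[[0,0,13],[0,0,0],0],[[0,0,15],[0,0,0],0],[[0,0,17],[0,0,0],0],[[0,0,19],[0,0,0],0],[[0,0,19],[0,0,0],0],[[0,0,19],[0,0,0],0]]' > /dev/null; python3 look.py top t16 .023
```

```text
t 23.75 tcp table mm [-71.5  27.8] z 79.8 rot [-8.992e+01  1.000e-02  1.683e+01] F tab 0.39 -0.63 -0.32 open 0.0002
0.91 [353.0, 219.7, 407.0, 286.1]
((-48.90266799926758, 27.43421173095703), (78.37055206298828, 101.4679183959961), 0.4800247848033905) [[-88.5, 77.80000305175781], [-87.69999694824219, -23.600000381469727], [-9.300000190734863, -23.0], [-10.100000381469727, 78.5]]
```

```bash
python3 -m inch '[[[0,0,-30],[0,0,0],0],[[0,0,-65],[0,0,0],0],[[0,20,-72],[0,0,0],0],[[0,20,-72],[0,0,0],0]]' > /dev/null; python3 look.py top t17 .025; python3 look.py scene s17 0;  python3 -c "
import cv2,numpy as np
a=cv2.resize(cv2.imread('pics/t17.png')[140:340,270:500],(400,348));b=cv2.resize(cv2.imread('pics/s17.png')[180:380,150:380],(400,348))
cv2.imwrite('pics/m17.png',np.hstack([a,b]))"
```

```text
t 24.25 tcp table mm [-144.4   29.2] z 57.3 rot [-89.84   0.2   16.71] F tab 0.27 0.01 -1.02 open -0.0002
0.69 [351.1, 214.0, 418.4, 285.4]
((-60.051639556884766, 27.516864776611328), (99.62857818603516, 99.30170440673828), 0.07590606063604355) [[-109.9000015258789, 77.0999984741211], [-109.80000305175781, -22.200000762939453], [-10.199999809265137, -22.100000381469727], [-10.300000190734863, 77.19999694824219]]
t 24.35 tcp table mm [-143.3   28.3] z 59.5 rot [-8.988e+01  7.000e-02  1.680e+01] F tab -0.24 0.18 0.65 open -0.0
0.75 [232.9, 239.5, 304.0, 291.7]
```

View pics/m17.png

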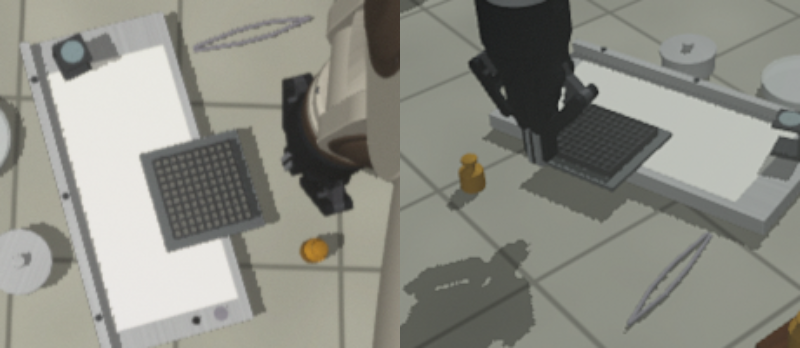

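```bash
python3 -c "
from h import *
z=[];x=[]
for i in range(6):
    bot.camera('top');o=bot.get_obs();z.append(o['ee_pos'][2]*1e3);x.append(tt(o['ee_pos'])*1e3)
print(np.round(z,1),np.mean(z),np.mean(x,0))"
python3 -m inch '[[[0,15,0],[0,0,0],0],[[0,30,0],[0,0,0],0],[[0,36,0],[0,0,0],0],[[0,36,0],[0,0,0],0]]' > /dev/null
python3 -c "
from h import *
z=[];x=[]
for i in range(8):
    bot.camera('top');o=bot.get_obs();z.append(o['ee_pos'][2]*1e3);x.append(tt(o['ee_pos'])*1e3)
print(np.round(z,1),np.mean(z),np.mean(x,0));st()"
```

```text
[60.7 60.7 60.6 60.4 60.3 60.2] 60.46503260086906 [-143.1450854    27.46585271]
[23.1 23.9 24.4 24.6 24.8 24.7 24.7 24.6] 24.359282738757624 [-143.32908311   27.47235005]
t 25.55 tcp table mm [-143.4   27.3] z 24.6 rot [-8.995e+01 -7.000e-02  1.685e+01] F tab -0.28 -1.12 -0.14 open 0.0003
```

```bash
python3 -m inch '[[[0,1.5,5],[0,0,0],0],[[0,2.4,10],[0,0,0],0],[[0,2.4,15],[0,0,0],0],[[0,2.4,20],[0,0,0],0],[[0,2.4,25],[0,0,0],0],[[0,2.4,30],[0,0,0],0],[[0,2.4,35],[0,0,0],0],[[0,2.4,40],[0,0,0],0],[[0,2.4,45],[0,0,0],0],[[0,2.4,50],[0,0,0],0],[[0,2.4,55],[0,0,0],0],[[0,2.4,60],[0,0,0],0],[[0,2.4,65],[0,0,0],0],[[0,2.4,70],[0,0,0],0],[[0,2.4,75],[0,0,0],0],[[0,2.4,80],[0,0,0],0],[[0,2.4,85],[0,0,0],0],[[0,2.4,88],[0,0,0],0],[[0,2.4,90],[0,0,0],0],[[0,2.4,90],[0,0,0],0]]' > /dev/null
python3 look.py top t18 .025; python3 -c "from h import *;st()"
```

```text
t 27.55 tcp table mm [-53.1  27.3] z 22.3 rot [-8.993e+01 -6.000e-02  1.687e+01] F tab 0.28 0.12 0.13 open -0.0001
0.92 [310.9, 223.7, 381.5, 298.4]
((7.628776550292969, 27.82361602783203), (100.80123901367188, 101.80271911621094), 0.7771924734115601) [[-43.5, 78.0], [-42.099998474121094, -23.799999237060547], [58.70000076293945, -22.399999618530273], [57.29999923706055, 79.4000015258789]]
t 27.65 tcp table mm [-53.3  27.3] z 22.2 rot [-8.994e+01 -6.000e-02  1.686e+01] F tab 0.42 -0.16 0.63 open 0.0001
```

Seven millimetres remain; push gently to the stop.

```bash
python3 -m inch '[[[0,0,2],[0,0,0],0],[[0,0,4],[0,0,0],0],[[0,0,5.5],[0,0,0],0],[[0,0,6.5],[0,0,0],0],[[0,0,7.5],[0,0,0],0],[[0,0,8],[0,0,0],0],[[0,0,8],[0,0,0],0]]' > /dev/null
python3 look.py top t19 .025
```

```text
t 28.35 tcp table mm [-45.3  27.3] z 22.3 rot [-8.993e+01 -6.000e-02  1.686e+01] F tab -0.02 -1.22 0.38 open -0.0001
```

```bash
python3 -m inch '[[[0,0,1],[0,0,0],0],[[0,0,2],[0,0,0],0],[[0,0,2],[0,0,0],0]]' > /dev/null
python3 look.py top t20 .025;python3 -m inch '[[[0,0,1],[0,0,0],0],[[0,0,2],[0,0,0],0],[[0,0,2],[0,0,0],0]]' > /dev/null
python3 look.py top t21 .025
```

```text
t 28.75 tcp table mm [-44.4  27.5] z 22.4 rot [-9.007e+01 -4.000e-02  1.681e+01] F tab -6.99 0.8 0.58 open 0.0001
0.71 [309.6, 224.3, 375.7, 299.7]
((15.274166107177734, 28.61171531677246), (102.12174224853516, 100.20849609375), 89.97811889648438) [[-34.79999923706055, -22.399999618530273], [65.4000015258789, -22.5], [65.4000015258789, 79.69999694824219], [-34.79999923706055, 79.69999694824219]]
t 29.15 tcp table mm [-43.9  27.5] z 22.7 rot [-9.025e+01 -5.000e-02  1.674e+01] F tab -9.71 0.9 1.26 open 0.0001
0.72 [307.5, 224.8, 376.5, 298.0]
((15.036296844482422, 27.86217498779297), (99.53057098388672, 100.94920349121094), 0.1581244319677353) [[-34.900001525878906, 78.19999694824219], [-34.599998474121094, -22.700000762939453], [64.9000015258789, -22.5], [64.69999694824219, 78.5]]
```

Flush and square (contact force 7–10 N, centre x = 15 mm). Retreat and check.

```bash
python3 -m inch '[[[0,0,-4],[0,0,0],0],[[0,0,-12],[0,0,0],0],[[0,-20,-30],[0,0,0],0],[[0,-60,-50],[0,0,0],0],[[0,-100,-80],[0,0,0],0],[[0,-100,-80],[0,0,0],0],[[0,-100,-80],[0,0,0],0]]' > /dev/null
python3 look.py top t22 .025
python3 - <<'E'
from h import *
c=bot.camera('top');a=bot.camera('scene')
for k in("loupe","tweezers","weight","petri_dish","moisture_dish","scoop"):
    for p in (c,a):
        r=bot.search_frame(p,k);print(k,[(round(x['confidence'],2),x['box']) for x in r[:1]])
i=c['frame'][140:340,230:460,::-1];j=a['frame'][180:380,150:380,::-1]
cv2.imwrite('pics/m22.png',np.hstack([cv2.resize(i,(400,348)),cv2.resize(j,(400,348))]))
E
```

```text
t 29.95 tcp table mm [-124.4   27.4] z 123.9 rot [-90.26  -0.15  16.67] F tab 0.47 0.38 -1.03 open 0.0001
0.81 [306.4, 224.0, 378.9, 299.3]
((15.068763732910156, 28.175844192504883), (100.95294952392578, 101.41455841064453), 0.3708757162094116) [[-35.70000076293945, 78.5999984741211], [-35.099998474121094, -22.899999618530273], [65.9000015258789, -22.200000762939453], [65.19999694824219, 79.19999694824219]]
loupe [(0.75, [300.0, 160.2, 320.1, 185.1])]
loupe []
tweezers [(0.79, [380.6, 149.1, 451.5, 168.0])]
tweezers [(0.92, [280.9, 314.5, 327.9, 366.0])]
weight [(0.74, [443.7, 275.3, 460.4, 293.3])]
weight [(0.5, [179.1, 268.9, 200.8, 295.4])]
petri_dish [(0.69, [220.8, 193.0, 277.4, 252.0])]
petri_dish [(0.68, [357.0, 212.6, 411.4, 248.5])]
moisture_dish [(0.78, [262.2, 273.1, 297.7, 307.1])]
moisture_dish [(0.98, [297.6, 201.7, 332.7, 224.2])]
scoop [(0.74, [97.4, 242.0, 158.6, 350.1])]
scoop [(0.8, [356.6, 158.0, 443.2, 187.0])]
```

```bash
python3 -c "
from workcell import bot
print(bot.job_done())"
```

```text
the job is handed in; nothing more can be done
None
```

The plate is turned over onto the screen, cells up, and pushed flush against the stop strip. I handed the job in at about 30 s of the 61 s allowed. No verdict is reported.

- **What I did:** I pushed the plate square against the light table's front edge and carried its near rim up with the fingertips. I then stood it upright, tipped it over the edge and pushed it along the screen to the stop. My first two tries at raising it did not hold: on the first the rim slipped off the fingertips, on the second I let it go because it was jamming. The plate fell back flat both times. The third try, with closed and tilted fingers, worked.
- **Plate position:** After the fingers withdrew, the top camera put the plate's centre at x = 15.1 mm and y = 28 mm in the light table's frame, square to within 0.4°. The target is x = 10 to 19 mm. The finger felt 7 to 10 N when the plate met the stop.
- **Cells up:** The picture taken after it tipped over showed it lying cells up.
- **Other things:** The loupe, tweezers, weight, dishes and scoop were all found at their starting places, within a few pixels in the top camera. The loupe was not detected in the last scene image.
- **Not checked by eye:** The last picture was not shown because I had already viewed 12, so the final state rests on the detector measurements. One detection of the plate on the way to the stop also came back empty.

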